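# Unlock the toolbox padlock and hold it out

### The arm

A 7-joint arm with a two-finger parallel gripper is mounted at the origin on the work surface. World frame = base frame: x ahead of the robot, y to its left, z up, the work surface at z = 0. Lengths are in m, angles in rad, forces in N, time in s.
With the tool pointing down it reaches from about 0.425 to 0.825 m from the base axis. Payload 3.6 kg.
Tool frame: the origin (TCP) lies where the fingers leave the gripper's body, on its centre line; the fingertips stand 73 mm ahead of it and the grasp point (between the pads) lies 54 mm ahead of it; z points along the fingers, y is the line along which they close (so a half turn about z gives the same grasp; the last joint's range is limited). The gripper opens to 85 mm and grips with 20 to 120 N. Pads are 22 mm wide; open, the fingers measure 114 mm over their backs; the gripper's body (76 mm by 85 mm) begins 54 mm behind the grasp point. The pads swing forward as they close: fully open they stand 13 mm farther back than shut.
Start: joints at [-1.282, 0.615, -0.013, 1.423, 0.008, 1.103, -0.04], TCP at [0.201, 0.618, 0.304] pointing down, gripper open.
Joint ranges: [-3.12, 3.12], [-0.3, 2.06], [-1.34, 1.32], [0.26, 2.42], [-1.36, 4.5], [0.01, 1.98], [-2.84, 2.84]. Speed limits (rad/s): [2.79, 2.79, 3.14, 3.14, 3.14, 3.14, 3.14].

### API

Orientations are given as a unit quaternion [x, y, z, w].
In Python, from station import arm, snapshot, camera_info, ticket gives the robot as it stands. Calls block until the motion is done:
- arm.movep(position, orientation): joint-space move of the TCP to a pose.
- arm.line_to(position, velocity=0.15, ori=None): straight line of the TCP; ori=None keeps the orientation; velocity is the mean speed in m/s.
- arm.move_j(angles): joint-space move.
- arm.move_gripper(opening, effort=None): opening from 0.0 (shut) to 1.0 (fully open); effort is the grip in N (None keeps the last); returns when the fingers have stopped.
- arm.pause(seconds).
- arm.ik(position, orientation): joint angles nearest the present ones, or None.
- snapshot(name): name is "scene" or "side" or "wrist"; returns the picture (480x640x3 uint8, blue, green, red); there is no depth.
- camera_info(name): a dict with "fx", "fy", "cx", "cy" (pixels), "dist_coeffs" ([k1, k2, p1, p2, k3] as OpenCV has them; the pictures are not rectified), "R" (3x3) and "t" (3): a world point X has camera coordinates R X + t; the wrist camera has in their place "T_tool_cam" (4x4, takes a point from camera to tool coordinates, whose origin is the TCP and whose axes are the flange's). Camera axes: x right, y down, z forward; pixel columns grow to the right and rows downward; lengths in m; the calibration is good to about 2 mm. A picture is of the moment at which its call begins: read the wrist's pose just before it. camera_info takes no time and is no camera call.
A pose or a line that the arm cannot do raises arm.MotionError and nothing moves.
- ticket.finish_job(): hands the job in; it is judged then, once.
Readings, each from a call of its own:
- arm.read_time(): time.
- arm.read_joint_positions(): joint angles.
- arm.read_dq(): joint speeds.
- arm.read_effort(): joint torques, N m.
- arm.read_tool_pos(): TCP position.
- arm.read_eef_rot(): TCP orientation.
- arm.read_ft_force(): force on the tool from outside, world axes, zero at the start.
- arm.read_wrist_torque(): the same for the moment, N m.
- arm.read_opening(): opening from 0.0 (shut) to 1.0 (fully open).
- arm.read_finger_force(): force on a finger pad.
Only numpy, scipy, OpenCV 4.12 (cv2) and the standard library are available. Lean on these libraries where they do the work, as an engineer would, in place of code of your own. Each camera call takes 0.05 s, during which the arm holds its last target. There are 200 camera calls.

### The job

The blue toolbox on the jeweller's bench is secured by a combination padlock lying on its lid: turn the dial, feeling it click from notch to notch, until the raised pointer sits at the index mark next to the shackle, and then pull the shackle fully open. Lift the open lock off the staple and hold it out level and still, dial up, about 20 cm above the middle of the shallow wooden tray for a colleague to take. Finish while still holding it there in the gripper, and leave everything else on the bench where it is.

Things in the scene. Friction and masses are not known exactly. Their poses are not given: they have to be found in the camera images.
- toolbox: Blue plastic toolbox, fixed to the bench, 206 (x) x 306 (y) x 120 mm high, origin at the centre of its underside; the flat lid top is 120 mm above it. The lock lies on the lid in a well centred 30 mm along the box's +x: ribs 6 mm high and 5 mm thick stand 1.7 mm outside the lock body's two y sides and its +x side, and one in front of its -x side under the -y leg.
- staple (a point): Top of the steel staple fixed on the lid, 26.5 mm above the lid: an arch of 5 mm bar, 24 mm wide in y, over the shackle's +y leg, 2 mm from the lock body's -x side. While the lock is closed it cannot be lifted off, and the lock body cannot follow when the shackle is pulled.
- lock: Brass combination padlock, about 0.45 kg, lying flat, dial up. Body 60 (x) x 64 (y) x 28 mm; origin at the centre of its underside, z up. The shackle leaves the -x side. A small raised diamond on top near the -x edge is the index mark; 12 tick lines surround the dial. Once open, the lock lifts straight up; grip it across its y sides (64 mm) above the ribs.
- dial (a joint): Round black dial on the lock, 40 mm across, turning about the lock's z through its origin; raised aluminium pointer from centre to rim. In rad: 0 = pointer at the index mark (lock's -x), growing counter-clockwise from above; starts 0.7 to 2.5, so turn it clockwise. Clicks every 0.524 rad (0 is one), about 0.06 N m a click, and settles in the nearest notch. Stops at -3.1 and 3.1.
- dial_top (a point): Centre of the dial's flat top face, 43.5 mm above the lock's underside; the dial's side is 14 mm high and starts 1.5 mm above the lock's top face.
- shackle (a joint): How far the steel shackle is drawn out of the lock body towards the lock's -x, in m: 0 closed, 0.020 fully open (end stop). With the dial within about 0.12 rad of 0 it slides with about 3 N of friction and stays where it is left; otherwise it is blocked after about 1 mm. Its +y leg comes clear of the staple at about 0.015.
- shackle_grip (a point): Point midway between the shackle's two straight legs, 58 mm from the lock's origin in -x when closed, 15 mm above the lid. The legs are 9 mm round bars along the lock's x at y = +23 and -23 mm, 55 mm over their outsides; the bow across their ends is centred 17 mm further out in -x.
- tray: Shallow square wooden tray, fixed to the bench, 130 x 130 x 22 mm high, open on top, on the left or the right of the toolbox; origin at the centre of its underside.
- bricks: Two pale soldering bricks stacked, fixed, 110 x 100 x 60 mm, on the other side of the toolbox from the tray; origin at the centre of the underside.
- tin: Small loose metal tin, 42 mm in diameter, 35 mm high, standing on the toolbox lid about 115 mm to the lock's +y; origin at the centre of its underside.
- mug: White mug, loose, 82 mm in diameter, 95 mm high, at the left rear; origin at the centre of its underside.
- mallet: Wooden mallet, loose, lying at the right rear, head 75 mm wide and 48 mm high, handle 190 mm; origin under the head.
- driver: Screwdriver, loose, 200 mm long, lying at the right; origin under its middle.
- copper_a: Loose copper plate 70 x 45 x 5 mm at the left; origin at the centre of its underside.
- copper_b: Loose copper plate 50 x 40 x 5 mm at the far left; origin at the centre of its underside.
There are look-alikes about, which are no part of the job. What is shaped like the lock but purple or red is not meant.

How it is judged:
On the way, in this order (a step that is already met when the one before it is completed fails the run):
1. the dial is turned until its pointer is in the notch at the index mark, the shackle still closed (value of joint dial between -0.15 and 0.15 rad and value of joint shackle below 0.004 m), for 0.2 s.
2. the shackle is pulled open while the lock still lies on the toolbox (value of joint shackle above 0.016 m and distance between lock and toolbox below 0.135 m), for 0.2 s.
3. the open lock is lifted off the toolbox (value of joint shackle above 0.014 m and z of lock in the frame of toolbox above 0.15 m and contact force between lock and toolbox below 0.1 N), for 0.1 s.
At the end, for the whole second after the job is handed in: The lock, its shackle drawn out more than 14 mm, is held in the fingers (over 2 N), its underside 140 to 270 mm above the bench and its centre within 50 mm of the tray's centre in plan, dial up within 15 degrees, slower than 30 mm/s, touching neither tray, bricks nor toolbox (value of joint shackle above 0.014 m and horizontal distance between lock and tray below 0.05 m and height (world z) of lock between 0.14 and 0.27 m and angle between lock's own z axis and vertical below 0.26 rad and linear speed of lock below 0.03 m/s and contact force between lock and the fingers above 2 N and contact force between lock and tray below 0.1 N and contact force between lock and bricks below 0.1 N and contact force between lock and toolbox below 0.1 N); the arm keeps its last pose, push and grip.
It fails at once if a bystander is pushed more than 25 mm (distance of any of tin, mug, mallet, driver, copper_a, copper_b from where it was at the start of the episode above 0.025 m).
It fails at once if the shackle is wrenched open with the dial off its notch (value of joint shackle above 0.008 m and (value of joint dial above 0.3 rad or value of joint dial below -0.3 rad)).
It also fails if it takes over 58 s, if anything falls off the work surface, if the arm or the gripper's body presses on something with over 40 N, if the wrist force passes 120 N, or if a joint passes its speed limit or range.

## Working session

There is one attempt and no reset: what is moved stays moved. The work goes in short steps, each a Python script; the robot and the scene stay as the last script left them, time stands still between calls to the robot, and variables do not carry over. Pictures are saved under pics/ and viewed, at most 10 in all, crops included, and the job is handed in when it is done.

```bash
ls; mkdir -p pics
python3 - <<'E'
from station import *
import cv2,numpy as np
for n in ("scene","side"):
    cv2.imwrite(f"pics/{n}0.png",snapshot(n)); 
    print(n,camera_info(n))
print(camera_info("wrist"))
print(arm.read_time(),arm.read_eef_rot(),arm.read_tool_pos())
E
```

```text
pics
scene {'fx': 438.698072488693, 'fy': 438.698072488693, 'cx': 319.6872501033318, 'cy': 239.3843479043518, 'dist_coeffs': array([-0.00988313,  0.        ,  0.        ,  0.        ,  0.        ]), 'R': array([[-0.01132811,  0.99982608,  0.01481527],
       [ 0.75017165,  0.01829396, -0.66099004],
       [-0.66114611,  0.00362623, -0.75024841]]), 't': array([ 0.00403171, -0.37005499,  1.59289396])}
side {'fx': 444.616286859024, 'fy': 444.616286859024, 'cx': 320.70163398163305, 'cy': 241.50879366330642, 'dist_coeffs': array([0.02317981, 0.        , 0.        , 0.        , 0.        ]), 'R': array([[-0.93576476, -0.35250975,  0.00901024],
       [-0.28052353,  0.72870321, -0.62473849],
       [ 0.21366061, -0.58713585, -0.78078207]]), 't': array([0.55184907, 0.25243267, 0.98454126])}
{'fx': 396.36305033376993, 'fy': 396.36305033376993, 'cx': 324.3470146480359, 'cy': 237.35344658337354, 'dist_coeffs': array([-0.06628546,  0.        ,  0.        ,  0.        ,  0.        ]), 'T_tool_cam': array([[ 1.29440696e-03, -9.46261941e-01, -3.23398615e-01,
         8.38560804e-02],
       [ 9.99998752e-01,  9.31752689e-04,  1.27620594e-03,
         1.41197164e-04],
       [-9.06297584e-04, -3.23399863e-01,  9.46261965e-01,
        -6.97451042e-02],
       [ 0.00000000e+00,  0.00000000e+00,  0.00000000e+00,
         1.00000000e+00]])}
0.1 [ 1.56708026e-01  9.87644262e-01 -1.17199491e-03 -1.80572153e-04] [0.20105908 0.61755804 0.30284807]
```

View pics/scene0.png

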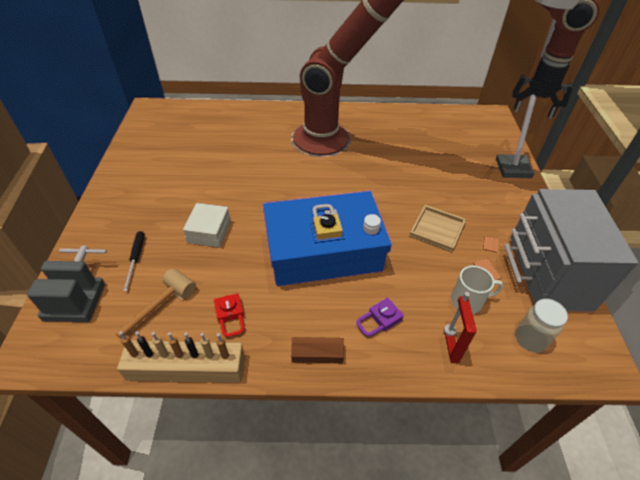

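View pics/side0.png

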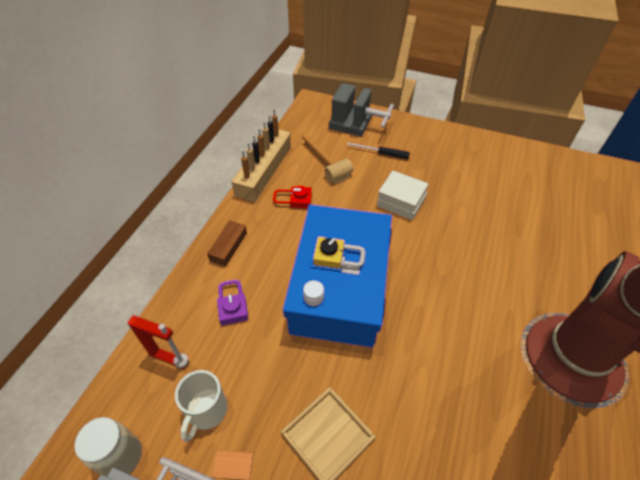

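```bash
cat > h.py <<'E'
from station import *
import cv2,numpy as np
from scipy.spatial.transform import Rotation as Ro
def cam(name,pos=None,q=None):
    c=camera_info(name); K=np.array([[c['fx'],0,c['cx']],[0,c['fy'],c['cy']],[0,0,1.]])
    if name=="wrist":
        T=np.eye(4);T[:3,:3]=Ro.from_quat(q).as_matrix();T[:3,3]=pos
        M=np.linalg.inv(T@c['T_tool_cam']); return K,c['dist_coeffs'],M[:3,:3],M[:3,3]
    return K,c['dist_coeffs'],np.array(c['R']),np.array(c['t'])
def ray(C,uv,z):
    K,d,R,t=C; n=cv2.undistortPoints(np.array([[uv]],float),K,d)[0,0]
    o=-R.T@t; v=R.T@np.array([n[0],n[1],1]); return o+v*(z-o[2])/v[2]
def proj(C,X):
    K,d,R,t=C; return cv2.projectPoints(np.array([X],float),cv2.Rodrigues(R)[0],t,K,d)[0][0,0]
def down(yaw): # tool y along world +y turned by yaw, tool z down
    return (Ro.from_euler('z',yaw)*Ro.from_quat([0,1,0,0])).as_quat()
E
python3 - <<'E'
from h import *
S=cam("scene");D=cam("side")
print(ray(S,(327,221),.1635),ray(D,(329,245),.1635))
print("tray",[ray(S,p,.022).round(3) for p in((425,207),(466,216),(452,249),(411,232))],ray(D,(328,435),.011),ray(S,(438,228),.011))
p=ray(S,(327,221),.1635)
pos=[p[0]-0.02,p[1],.34]
print(arm.ik(pos,down(0)))
arm.movep(pos,down(0)); arm.pause(.3)
P,q=arm.read_tool_pos(),arm.read_eef_rot()
im=snapshot("wrist");cv2.imwrite("pics/w1.png",im)
print(P.tolist(),q.tolist(),arm.read_joint_positions(),arm.read_time())
E
```

```text
[0.57605164 0.01823522 0.1635    ] [0.5640394  0.02129105 0.1635    ]
tray [array([0.374, 0.319, 0.022]), array([0.409, 0.437, 0.022]), array([0.539, 0.37 , 0.022]), array([0.478, 0.264, 0.022])] [0.44337867 0.34863296 0.011     ] [0.44987866 0.3487032  0.011     ]
[-0.17693473  0.43590504  0.15747656  1.65063512 -0.07593523  1.06102909
  1.5739309 ]
[0.5560583654063787, 0.01858665497362462, 0.33993745947835835] [-0.0003058042019478054, 0.9999999514740532, 2.465300184628871e-05, -5.411017320999022e-05] [-0.17729075  0.4359675   0.15741371  1.65061593 -0.07590299  1.06104895
  1.5739032 ] 2.925
```

View pics/w1.png

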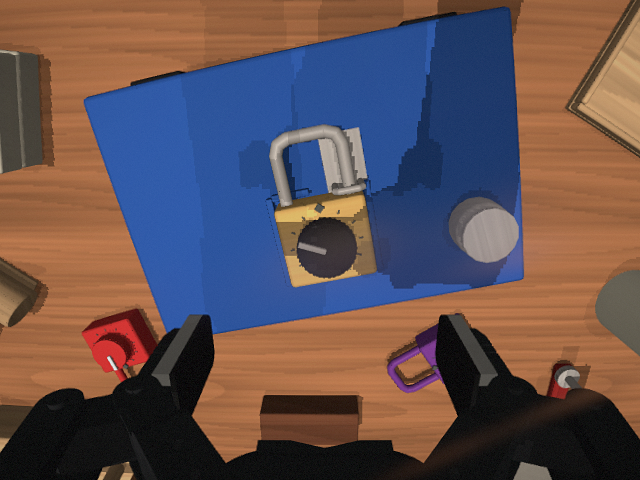

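Run:
```python
import cv2
im=cv2.imread("pics/w1.png")[110:310,240:400]
cv2.imwrite("pics/w1c.png",cv2.resize(im,None,fx=3,fy=3,interpolation=cv2.INTER_CUBIC))
```

```text
(no output)
```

View pics/w1c.png

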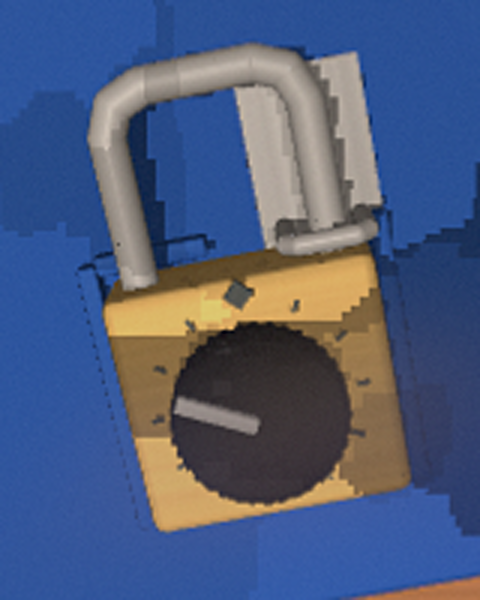

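```bash
cat > m.py <<'E'
from h import *
W=cam("wrist",[0.5560583654063787, 0.01858665497362462, 0.33993745947835835],[-0.0003058042019478054, 0.9999999514740532, 2.465300184628871e-05, -5.411017320999022e-05])
r=lambda x,y,z: ray(W,(240+x/3-.33,110+y/3-.33),z)
C=[r(*p,.148) for p in((105,300),(375,252),(410,487),(160,530))]
print(np.round(C,4)); print([np.linalg.norm(C[i]-C[(i+1)%4]).round(4) for i in range(4)])
d=r(262,413,.1635);print("centre",np.mean(C,0),"dial",d)
for a,b in((0,1),(3,2)): v=C[b]-C[a];print("yaw y",np.arctan2(-v[0],v[1]))
for a,b in((1,2),(0,3)): v=C[b]-C[a];print("yaw x",np.arctan2(v[1],v[0]))
m=r(238,294,.148); v=np.mean(C,0)-m; print("mark",np.linalg.norm(v),np.arctan2(v[1],v[0]))
t,i=r(177,405,.1655),r(258,426,.1655); v=t-i; print("ptr world",np.linalg.norm(v),np.arctan2(v[1],v[0]))
for z in (.12,): 
  L=[ray(W,p,z) for p in((84,98),(510,7),(524,278))]; print(np.round(L,4),np.linalg.norm(L[0]-L[1]),np.linalg.norm(L[1]-L[2]),np.arctan2(-(L[1]-L[0])[0],(L[1]-L[0])[1]))
print("legs",r(137,270,.135),r(327,215,.135), "bow", r(120,75,.135), r(290,55,.135))
E
python3 m.py
```

```text
[[ 0.5419 -0.0147  0.148 ]
 [ 0.5306  0.0463  0.148 ]
 [ 0.5881  0.0567  0.148 ]
 [ 0.5996 -0.0036  0.148 ]]
[np.float64(0.0621), np.float64(0.0584), np.float64(0.0614), np.float64(0.0588)]
centre [0.56503798 0.02119749 0.148     ] dial [0.56344834 0.02097211 0.1635    ]
yaw y 0.18186642842517434
yaw y 0.18798506266813622
yaw x 0.1793350011197163
yaw x 0.19062589918147502
mark 0.02525788699193785 0.22553163098613757
ptr world 0.01837048069756584 -1.839711284233969
[[ 0.4668 -0.1519  0.12  ]
 [ 0.4088  0.1428  0.12  ]
 [ 0.6062  0.1823  0.12  ]] 0.30033669315214767 0.20130365987885737 0.19456925338976333
legs [ 0.53797097 -0.00850774  0.135     ] [0.52475728 0.03619087 0.135     ] bow [ 0.4928892  -0.01109508  0.135     ] [0.48848156 0.0271641  0.135     ]
```

```bash
cat >> h.py <<'E'
LC=np.array([.564,.021]); YAW=.188
def st(m): print(m,"t",round(arm.read_time(),2),"p",np.round(arm.read_tool_pos(),4),"F",np.round(arm.read_ft_force(),1),"M",np.round(arm.read_wrist_torque(),2),"op",round(arm.read_opening(),3),"ff",np.round(arm.read_finger_force(),1))
E
python3 - <<'E'
from h import *
q=down(YAW+.5)
arm.move_gripper(.7,30)
arm.movep([*LC,.26],q); st("above")
arm.line_to([*LC,.222],.08); st("down")
arm.move_gripper(0,30); st("grip")
j=arm.read_joint_positions(); print(j)
for k in range(4):
    j[6]+=1.047/4; arm.move_j(j); st(k)
arm.move_gripper(.7); st("rel")
arm.line_to([*LC,.30],.15)
arm.movep([LC[0]-.02,LC[1],.32],down(0)); arm.pause(.2)
P,Q=arm.read_tool_pos(),arm.read_eef_rot()
im=snapshot("wrist");print(P.tolist(),Q.tolist());st("end")
W=cam("wrist",P,Q); u,v=proj(W,[*LC,.15]).astype(int); print(u,v)
u0,v0=u-100,v-130
cv2.imwrite("pics/w2.png",cv2.resize(im[v0:v0+200,u0:u0+200],None,fx=3,fy=3,interpolation=cv2.INTER_CUBIC));print(u0,v0)
E
```

```text
above t 3.93 p [0.5644 0.0208 0.2604] F [-0.2  0.8  0.4] M [0.03 0.   0.01] op 0.698 ff 0.0
down t 4.56 p [0.5643 0.0211 0.2223] F [-0.2  0.3 -0.3] M [-0.02  0.03  0.  ] op 0.696 ff 0.0
grip t 4.88 p [0.5651 0.0203 0.2232] F [ 0.2 -2.   3.6] M [-0.32 -0.15 -0.09] op 0.456 ff 30.3
[-0.0662426   0.57427569 -0.01336496  1.77350393  0.01145357  0.79052822
  2.17207946]
0 t 5.23 p [0.5651 0.0201 0.2233] F [ 1.4 -1.5  0.8] M [-0.29 -0.09  0.07] op 0.452 ff 30.5
1 t 5.59 p [0.5653 0.0201 0.2232] F [ 0.3 -1.1  0.1] M [-0.31 -0.22 -0.09] op 0.449 ff 30.6Traceback (most recent call last):
  File "<stdin>", line 9, in <module>
station.MotionError: the arm cannot take that pose within its joint ranges
```

The wrist's last joint turns the opposite way to what I assumed. The dial went one notch counter-clockwise, so I need three notches clockwise.

Run:
```python
from h import *
yaw=lambda:(lambda y:np.arctan2(-y[0],y[1]))(Ro.from_quat(arm.read_eef_rot()).as_matrix()[:,1])
j=np.array(arm.read_joint_positions()); print(j[6],yaw())
for k in range(6):
    j[6]-=1.571/6; arm.move_j(j); st(k)
print(yaw())
arm.move_gripper(.7); st("rel")
arm.line_to([*LC,.30],.15)
arm.movep([LC[0]-.02,LC[1],.32],down(0)); arm.pause(.2)
P,Q=arm.read_tool_pos(),arm.read_eef_rot()
im=snapshot("wrist");print(P.tolist(),Q.tolist());st("end")
W=cam("wrist",P,Q); u,v=proj(W,[*LC,.15]).astype(int); print(u,v)
u0,v0=u-100,v-130
cv2.imwrite("pics/w2.png",cv2.resize(im[v0:v0+200,u0:u0+200],None,fx=3,fy=3,interpolation=cv2.INTER_CUBIC));print(u0,v0)
```

```text
2.691047622561691 1.2055219281341385
0 t 5.95 p [0.565  0.0201 0.2232] F [-0.4 -1.3  2. ] M [-0.26 -0.    0.03] op 0.454 ff 30.6
1 t 6.31 p [0.565  0.0202 0.2232] F [-0.6 -0.4  1.2] M [-0.14  0.09 -0.13] op 0.453 ff 30.6
2 t 6.67 p [0.5649 0.0203 0.2232] F [-0.8 -0.9  2.5] M [-0.06  0.26  0.  ] op 0.454 ff 30.7
3 t 7.03 p [0.565  0.0205 0.2232] F [-0.9  0.   2.4] M [ 0.08  0.34 -0.05] op 0.45 ff 30.7
4 t 7.38 p [0.565  0.0205 0.2232] F [-1.6  0.9  2.8] M [ 0.15  0.38 -0.07] op 0.452 ff 30.7
5 t 7.74 p [0.5653 0.0205 0.2232] F [-0.4  1.1  2.7] M [ 0.23  0.29 -0.06] op 0.451 ff 30.7
-0.3597605760613541
rel t 8.08 p [0.5654 0.0197 0.2231] F [-0.6  0.5 -0. ] M [0.01 0.05 0.  ] op 0.704 ff 0.0
[0.5440381148789025, 0.02099206265291197, 0.31901193485495655] [0.0007575166073132271, 0.9999994002173447, -9.727300092226755e-05, -0.0007850296196600207]
end t 9.39 p [0.5441 0.0211 0.3192] F [0.1 0.3 0.2] M [0.01 0.03 0.02] op 0.698 ff 0.0
323 269
223 139
```

View pics/w2.png

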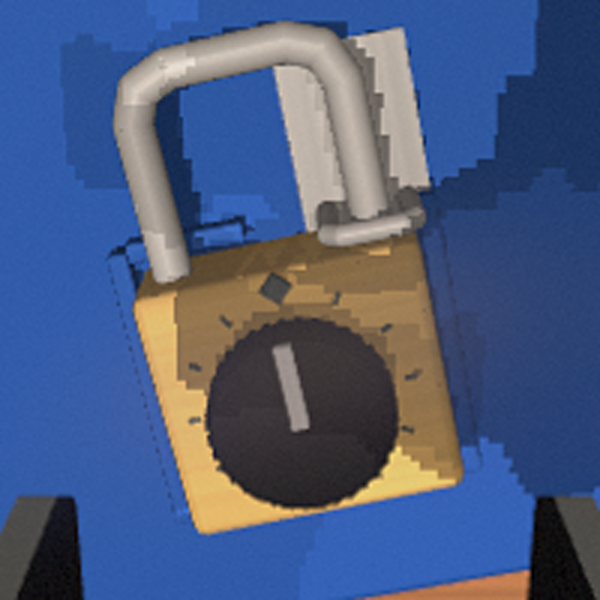

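Run:
```python
from h import *
e=np.array([np.cos(YAW),np.sin(YAW)]); L=np.array([.5645,.0205]); g=L-.056*e; q=down(YAW)
arm.move_gripper(.87,30)
arm.movep([*g,.25],q); st("above")
arm.line_to([*g,.197],.08); st("down")
arm.move_gripper(0,40); st("grip")
p0=arm.read_tool_pos()
for s in (.007,.014,.0195,.0215):
    arm.line_to([*(p0[:2]-s*e),p0[2]],.03); st(s)
    if np.linalg.norm(arm.read_ft_force())>35: break
arm.pause(.2); st("pulled")
arm.move_gripper(.87); st("rel")
p=arm.read_tool_pos(); arm.line_to([p[0],p[1],.26],.12)
arm.movep([LC[0]-.02,LC[1],.32],down(0)); arm.pause(.2)
P,Q=arm.read_tool_pos(),arm.read_eef_rot()
im=snapshot("wrist");st("end");print(P.tolist(),Q.tolist())
u0,v0=223,130
cv2.imwrite("pics/w3f.png",im)
cv2.imwrite("pics/w3.png",cv2.resize(im[v0:v0+200,u0:u0+200],None,fx=3,fy=3,interpolation=cv2.INTER_CUBIC))
```

```text
above t 10.11 p [0.5097 0.0099 0.2499] F [ 0.7  0.1 -0.8] M [-0.   -0.07 -0.07] op 0.871 ff 0.0
down t 10.93 p [0.51   0.0101 0.1974] F [ 0.4  0.1 -0.6] M [ 0.03 -0.    0.03] op 0.868 ff 0.0
grip t 11.23 p [0.5099 0.0099 0.1979] F [-1.6 -0.5  4.9] M [-0.13  0.13 -0.02] op 0.624 ff 41.0
0.007 t 11.61 p [0.5031 0.0085 0.1981] F [0.1 0.  3.3] M [-0.07 -0.28  0.08] op 0.619 ff 42.6
0.014 t 11.99 p [0.4956 0.0071 0.198 ] F [ 1.3 -0.9  2.7] M [-0.06 -0.29  0.13] op 0.621 ff 42.7
0.0195 t 12.32 p [0.4901 0.0061 0.1979] F [ 1.1 -0.6  3.2] M [-0.03 -0.34  0.1 ] op 0.62 ff 42.7
0.0215 t 12.57 p [0.4889 0.0059 0.198 ] F [2.8 0.5 2.3] M [-0.   -0.56  0.11] op 0.622 ff 42.7
pulled t 12.78 p [0.4889 0.0059 0.1979] F [2.2 0.8 1.5] M [-0.05 -0.6   0.1 ] op 0.624 ff 42.7
rel t 13.12 p [0.4877 0.0057 0.1974] F [ 0.  -0.1 -0.3] M [-0.01 -0.04 -0.01] op 0.869 ff 0.0
end t 14.46 p [0.5428 0.0205 0.3187] F [-0.8  0.7 -0.6] M [-0.02 -0.   -0.03] op 0.871 ff 0.0
[0.5425255777524133, 0.020484500849880054, 0.3183371118009775] [0.00016639251738702885, 0.9999974988371834, -0.0002846511901385203, -0.0022121497705902497]
```

View pics/w3.png

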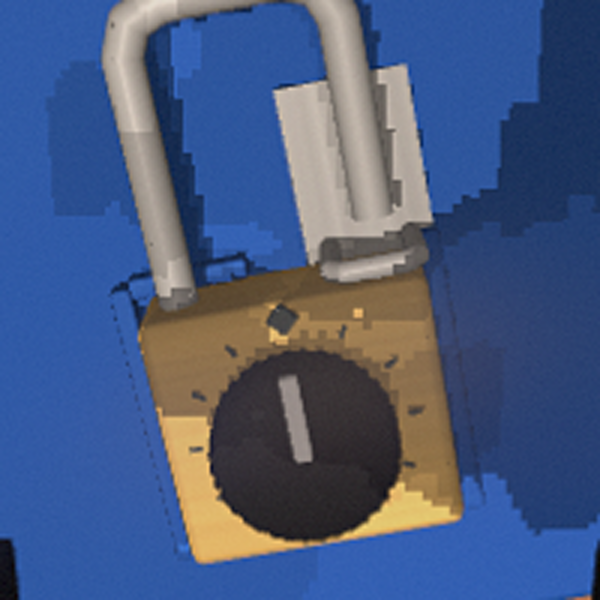

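Run:
```python
from h import *
e=np.array([np.cos(YAW),np.sin(YAW)]); L=np.array([.5645,.0205])-.004*e; q=down(YAW)
arm.move_gripper(1,70)
arm.movep([*L,.26],q); st("above")
arm.line_to([*L,.199],.08); st("down")
arm.move_gripper(0,70); st("grip")
p=arm.read_tool_pos()
arm.line_to([p[0],p[1],.215],.04); st("l1")
arm.line_to([p[0],p[1],.33],.1); st("lift"); arm.pause(.2)
T=(.446,.349)
for y in (YAW,YAW+.5,YAW-.5): print(y,arm.ik([*T,.28],down(y)))
P,Q=arm.read_tool_pos(),arm.read_eef_rot(); print(P.tolist(),Q.tolist())
cv2.imwrite("pics/w4.png",snapshot("wrist"))
```

```text
above t 15.09 p [0.5601 0.0196 0.2594] F [-0.3 -0.3  0.7] M [ 0.07 -0.02 -0.  ] op 0.996 ff 0.0
down t 16.01 p [0.561  0.0198 0.1995] F [-0.2  0.2  0.1] M [ 0.   -0.   -0.02] op 1.003 ff 0.0
grip t 16.34 p [0.5612 0.0197 0.2002] F [-0.8 -0.   5.7] M [-0.05  0.17 -0.03] op 0.731 ff 79.9
l1 t 16.89 p [0.5607 0.0197 0.2148] F [-0.3 -0.4 -5. ] M [ 0.01 -0.04  0.11] op 0.734 ff 78.8
lift t 18.19 p [0.5608 0.0196 0.3292] F [ 0.4  0.  -4.1] M [-0.01 -0.02  0.05] op 0.726 ff 78.8
0.188 [-0.57145747  0.51549044 -0.20176996  1.70018076  0.12279642  0.93827335
  0.93837805]
0.688 [-0.49665814  0.52569699 -0.3186301   1.69772502  0.1945781   0.94934088
  1.36995566]
-0.312 [-0.64552018  0.5098367  -0.08755798  1.70263123  0.05320633  0.93143621
  0.50504036]
[0.5610036409598067, 0.01967293934540281, 0.3294151091576466] [-0.09385022825032957, 0.9955861392478681, 2.5969067708670313e-05, -0.0006109995852627007]
```

View pics/w4.png

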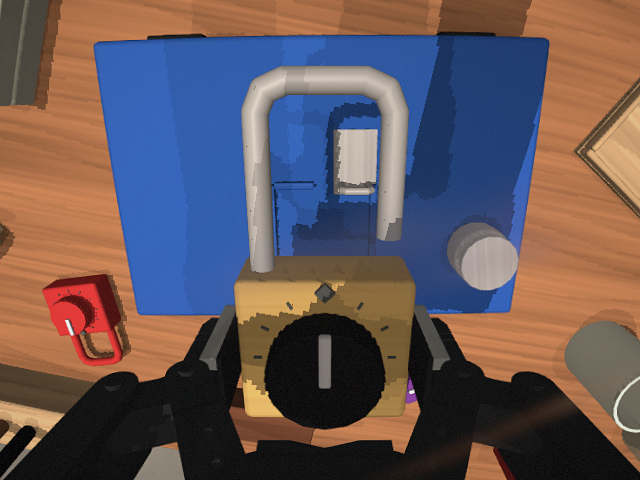

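Run:
```python
from h import *
q=down(YAW)
arm.line_to([.442,.348,.33],.15,q); st("over")
arm.line_to([.442,.348,.285],.08); arm.pause(.8); st("hold")
print(np.abs(arm.read_dq()).max())
P,Q=arm.read_tool_pos(),arm.read_eef_rot()
a=snapshot("scene")[100:300,330:530]; b=snapshot("side")[280:480,230:430]
cv2.imwrite("pics/f.png",np.hstack([cv2.resize(i,(400,400)) for i in(a,b)]))
S=cam("scene");print("tray centre in scene crop",(proj(S,[.446,.349,.011])-[330,100])*2)
```

```text
over t 20.92 p [0.4425 0.3473 0.33  ] F [-0.2 -0.4 -4.6] M [-0.02 -0.03 -0.02] op 0.731 ff 78.8
hold t 22.43 p [0.442 0.348 0.285] F [ 0.3  0.5 -4. ] M [ 0.03 -0.    0.05] op 0.732 ff 78.8
0.0017236633038271378
tray centre in scene crop [215.76122553 254.07293704]
```

View pics/f.png

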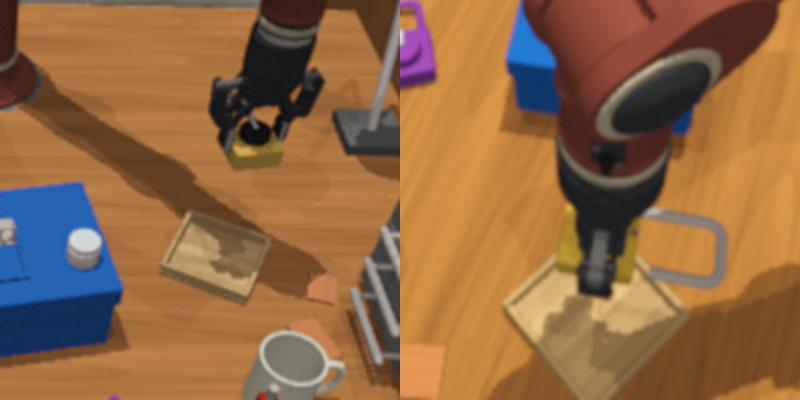

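The lock is held level over the tray with the shackle out, and the tray's centre in the picture (216, 254) matches the computed point.

```bash
python3 -c "
from station import *
print(ticket.finish_job())"
```

```text
the job is handed in; nothing more can be done
None
```

I handed the job in at about 22 s with the padlock unlocked, its shackle pulled fully open, and the lock held level, dial up, about 20 cm above the middle of the tray; I first turned the dial one notch the wrong way and corrected it, and the hand-in returned no verdict.

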